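Wedge the last slat of a cigar-box lid tight in the gluing jig

TASK

The last cedar slat of a cigar-box lid lies loose in the gluing jig, its joint to the glued slats still open: pick up the long hardwood wedge and slide it nose first along the bed between that slat and the slanting cleat beside it, entering at the end where the gap is wide enough. Push with steady hand pressure, no ramming, until you feel it seat and the joint is closed all along, the slat lying flat. Finish still gripping the wedge with the slat pressed tight, not letting go, and leave everything else on the bench in its place.

Things in the scene. Friction and masses are not known exactly. Their poses are not given: they have to be found in the camera images.
- jig: Gluing jig fixed to the bench: plywood bed 18 mm thick, jig x -160 to +200, y -125 to +125 mm. Origin at bench height; x points from the cleat side (-x, nearer the robot) to the fence (+x), y runs along the slats, z up. End stops 10 mm high stand at y +/-113 to +/-124, x -80 to +85. Both ends of the gap where the wedge runs (x -125 to -90) are open
- panel: the two slats already glued together, 130 x 220 x 12 mm, fixed on the bed (jig x -25 to +105, y -110 to +110 mm); origin on the bed at the middle of its free edge, which is the joint line (jig x -25); axes as the jig's
- jig_joint (a point): middle of the joint line, on the top edge of the glued panel (jig x -25, y 0, z 30 mm), axes as the jig's
- slat: loose cedar slat 65 (x) x 220 (y) x 12 mm, flat on the bed (underside at z 18 mm); origin at the centre of its underside, axes nearly as the jig's. Its +x edge is the joint edge, at first 4 to 10 mm short of the panel and a little askew; its -x edge faces the cleat. It slides easily (about 0.1 kg). With the joint closed its origin is at jig x -57.5 and its -x edge at -90 mm
- slat_end_l (a point): point on the slat's upper joint edge 100 mm from its middle towards +y
- slat_end_r (a point): point on the slat's upper joint edge 100 mm from its middle towards -y
- cleat_a: pale wooden bar 28 wide, 200 long, 24 mm high, bolted on the bed; origin at the centre of its underside, axes as the jig's, the bar turned 6.34 degrees (1 in 9) counter-clockwise (from above) from its y axis. It is either beside the slat (at jig x -128, y 0; the gap is then wide at the +y end: 35 mm at y +100, 24 at 0, 13 at -100, joint closed) or the spare behind the fence (jig x +165)
- cleat_b: the other cleat, mirror image of cleat_a (turned clockwise): when it is the one beside the slat (jig x -128) the gap is wide at the -y end: 35 mm at y -100, 24 at 0, 13 at +100 with the joint closed. For either cleat the gap is at first narrower by as much as the joint is open
- wedge_grip (a point): grip place on the loose pale hardwood wedge (0.12 kg, 210 long, 30 high, tapering evenly from 42 wide at the head to 19 mm at the rounded nose, 1 in 9 like the cleat): on its centre line, 15 mm up, 30 mm from the head end, 39 mm wide there. x points to the nose, z up. It starts on the bench, beyond the jig's +y side. Seated, its nose is some 140 mm in from the cleat's wide end, its head 70 mm out
- wedge_nose (a point): centre of the wedge's nose end, half-way up, 180 mm ahead of wedge_grip; axes as wedge_grip
- wedge: the whole wedge; origin at the centre of its underside
- glue: bystander: white glue bottle, 60 mm diameter, 160 mm high; origin under its centre
- tin: bystander: red and yellow tin, 80 mm diameter, 85 mm high; origin under its centre
- mug: bystander: blue mug, 80 mm diameter, 90 mm high; origin under its centre
- mallet: bystander: wooden mallet 220 mm long, lying
- cigarbox: bystander: finished cigar box 186 x 226 x 53 mm; origin under its centre
- square: bystander: try square with a wooden stock and a 150 mm steel blade, lying
Not all that is in view belongs to the job. What is shaped like the wedge but grey or purple is not meant.

How it is judged (in metres and radians):
On the way:
1. the wedge's nose enters the wide end of the gap, down on the bed (x of wedge_nose in the frame of jig between -0.128 and -0.088 m and z of wedge_nose in the frame of jig below 0.043 m and ((horizontal distance between cleat_a and jig_joint below 0.15 m and y of wedge_nose in the frame of jig between 0.02 and 0.1 m) or (horizontal distance between cleat_b and jig_joint below 0.15 m and y of wedge_nose in the frame of jig between -0.1 and -0.02 m))), for 0.1 s.
At the end, for the whole second after the job is handed in: joint closed to within 2 mm at both ends, slat flat on the bed (2.5 mm, 0.03 rad); wedge level on the bed, pressing slat, cleat and (through the slat) panel with at least 3 N each; fingers still grip the wedge (over 3 N) and the robot does not touch the slat; all at rest (x of each of slat_end_l, slat_end_r in the frame of jig above -0.027 m and z of each of slat_end_l, slat_end_r in the frame of jig below 0.0325 m and angle between slat's own z axis and vertical below 0.03 rad and contact force between slat and panel above 3 N and contact force between wedge and slat above 3 N and (contact force between wedge and cleat_a above 3 N or contact force between wedge and cleat_b above 3 N) and contact force between the fingers and wedge above 3 N and contact force between each of the arm, the fingers and slat below 0.5 N and z of wedge_nose in the frame of jig below 0.039 m and angle between wedge's own z axis and vertical below 0.06 rad and linear speed of each of wedge, slat below 0.02 m/s); the arm keeps its last pose, push and grip.
It fails at once if the wedge is rammed: it presses on the slat with more than 80 N (contact force between wedge and slat above 80 N).
It fails at once if the slat is lifted off the bed or thrown out of place (z of any of slat_end_l, slat_end_r in the frame of jig above 0.045 m).
It fails at once if a bystander on the bench is shoved by more than 3 cm (distance of any of glue, tin, mug, mallet, cigarbox, square from where it was at the start of the episode above 0.03 m).
It also fails if it takes over 54 s, if anything falls off the work surface, if the arm or the gripper's body presses on something with over 40 N, if the wrist force passes 120 N, or if a joint passes its speed limit or range.

ROBOT

A 6-joint arm with a two-finger parallel gripper is mounted at the origin on the work surface. World frame = base frame: x ahead of the robot, y to its left, z up, the work surface at z = 0. Lengths are in mm, angles in rad, forces in N, time in s.
With the tool pointing down it reaches from about 350 to 775 mm from the base axis. Payload 7.3 kg.
Tool frame: the origin (TCP) lies midway between the tips of the shut fingers; the grasp point (between the pads) lies 19 mm behind it; z points along the fingers, y is the line along which they close (so a half turn about z gives the same grasp; the last joint's range is limited). The gripper opens to 92 mm and grips with 3 to 60 N. Pads are 19 mm wide; open, the fingers measure 130 mm over their backs; the gripper's body (75 mm by 190 mm) begins 47 mm behind the grasp point.
Start: joints at [-1.347, 0.342, 1.524, -0, 1.275, -0.146], TCP at [189.773, -489.521, 226.741] pointing down, gripper open.
Joint ranges: [-2.53, 2.53], [-0.77, 2.02], [0.04, 2.7], [-1, 4.14], [0.28, 2.66], [-3.11, 3.11]. Speed limits (rad/s): [2.57, 2.57, 3.14, 3.14, 3.14, 3.14].

INTERFACE

Orientations are given as [roll, pitch, yaw] about the fixed x, y, z axes, in that order (R = Rz(yaw) Ry(pitch) Rx(roll)).
In Python, from plant import get_obs, capture, camera_model, close_job, search_frame, regions_of, pinpoint gives the robot as it stands. The module is installed in compiled form; this text tells all that it offers.
- The arm moves only by the shell command python3 -m pendant 'ROWS'. ROWS is JSON, one flat list of numbers, 7 for each row, row after row: the shift along the tool's x, y, z in units of 30 mm (1.0 is 30 mm), then the turn, a rotation vector about the tool's x, y, z in units of 4 degrees (1.0 is 4 degrees), then the closure, from -1 (fully open) to 1 (shut), so that 0 is half open. In form: [dx, dy, dz, wx, wy, wz, gripper, dx, dy, dz, wx, wy, wz, gripper, ...]. A call has 1 to 12 rows; each row shifts and turns the commanded pose from where the row before left it, along the tool's axes as they then stand; what a row does not reach is not made up. A row lasts 1/10 s, in which the tool goes at most 50 mm and 8.59 degrees, less where a joint would pass 70% of its speed; a pose out of reach is approached as far as the arm can. A call with a number of a shift or a turn outside -1 to 1 is refused whole. A call with a gripper value outside its range is refused whole. The fingers move at their own pace and stop on an object; the grip force is fixed at half the most. Time passes only in rows, so rows that do not move let the fingers close. It gives the time, the measured TCP pose, the force, the opening and the grip force at its end, in the units of the state.
- get_obs(): the state, without advancing time (a new reading comes with each control period).
- capture(name): name is "side" or "top"; returns the picture (400x640x3 uint8, red, green, blue); there is no depth.
- camera_model(name): a dict with "fov_y" (degrees; the focal length in pixels is half the picture's height over the tangent of half this angle, whatever the lens; pixels are square), "cx", "cy" (the principal point, pixels), "pose" (4x4, takes a point from camera to world coordinates). Camera axes: x right, y up, looking along -z (the intrinsics and any distortion apply to the point x, -y, -z); pixel columns grow to the right and rows downward; lengths in mm; the calibration is good to about 2 mm. A picture is of the moment at which its call begins. camera_model takes no time and is no camera call.
- close_job(): hands the job in; it is judged then, once.
Trained networks look in the newest picture that a camera, given by its name, has taken for a name from the list of things; names that differ only in an ending like _2 or _b are one class to them, and where a whole thing is asked for, a point or a joint stands for the part that bears it (a point fixed in the world has none). Each returns a list of dicts, best first, with "score" (0 to 1); they miss things now and then, are a little off and sometimes report something else, mostly with a low value. They report only what shows in the picture. A call takes as long as a camera call. They do not tell look-alikes from the thing itself.
- search_frame(camera, thing): "location" ([column, row] in pixels, amid what is visible of it).
- regions_of(camera, thing): "pixels" (400x640 bool, what is visible of it) and "location" ([column, row] in pixels, amid what is visible of it).
- pinpoint(camera, thing): "location" ([column, row] in pixels: a listed point, or the origin of a listed thing).
The state is a dict: "time": time; "joint_positions": joint angles; "dq": joint speeds; "tau": joint torques, N m; "tool_pos": TCP position; "tcp_rot": TCP orientation; "contact_force": force on the tool from outside, world axes, zero at the start; "moment": the same for the moment, N m; "grip_width": finger opening in mm; "finger_force": force on a finger pad.
Only numpy, scipy, OpenCV 4.12 (cv2) and the standard library are available. Lean on these libraries where they do the work, as an engineer would, in place of code of your own. Each camera call takes 0.05 s, during which the arm holds its last target. There are 200 camera calls.

## Working session

There is one attempt and no reset: what is moved stays moved. The work goes in short steps, Python scripts to look and compute and a shell command to move; the robot and the scene stay as the last step left them, time stands still between calls to the robot, and variables do not carry over. Pictures are saved under pics/ and viewed, at most 10 in all, crops included, and the job is handed in when it is done.

```bash
mkdir -p pics; cat > h.py <<'E'
import numpy as np, cv2
from plant import *
def ray(cam,px):
    m=camera_model(cam); f=200/np.tan(np.radians(m['fov_y'])/2)
    P=np.array(m['pose']); d=np.array([(px[0]-m['cx'])/f,-(px[1]-m['cy'])/f,-1])
    return P[:3,3],P[:3,:3]@d
def at(cam,px,z):
    o,d=ray(cam,px); return o+d*(z-o[2])/d[2]
def proj(cam,p):
    m=camera_model(cam); f=200/np.tan(np.radians(m['fov_y'])/2)
    P=np.array(m['pose']); c=P[:3,:3].T@(np.array(p)-P[:3,3])
    return np.array([m['cx']-f*c[0]/c[2], m['cy']+f*c[1]/c[2]])
E
python3 - <<'E'
from h import *
for c in('top','side'):
    print(c,{k:(np.round(v,3).tolist()) for k,v in camera_model(c).items() if not isinstance(v,str)}, camera_model(c).keys())
    cv2.imwrite(f'pics/{c}0.png',capture(c)[:,:,::-1])
Z=dict(jig=0,panel=18,jig_joint=30,slat=18,slat_end_l=30,slat_end_r=30,cleat_a=18,cleat_b=18,wedge_grip=15,wedge_nose=15,wedge=0,glue=0,tin=0,mug=0,cigarbox=0)
for t,z in Z.items():
    for c in('top','side'):
        print(t,c,[(round(r['score'],2),np.round(r['location']).tolist(),np.round(at(c,r['location'],z)[:2]).tolist()) for r in pinpoint(c,t)[:3]])
print(get_obs())
E
```

```text
top {'fov_y': 46.727, 'cx': 321.922, 'cy': 202.043, 'pose': [[0.025, 0.997, -0.077, 440.799], [-1.0, 0.026, 0.012, 19.568], [0.014, 0.076, 0.997, 1575.919], [0.0, 0.0, 0.0, 1.0]]} dict_keys(['fov_y', 'cx', 'cy', 'pose'])
side {'fov_y': 42.932, 'cx': 319.083, 'cy': 199.349, 'pose': [[-0.394, 0.496, -0.773, -739.491], [-0.919, -0.192, 0.345, 585.009], [0.023, 0.847, 0.532, 971.792], [0.0, 0.0, 0.0, 1.0]]} dict_keys(['fov_y', 'cx', 'cy', 'pose'])
jig top [(0.88, [327.0, 192.0], [599.0, -16.0])]
jig side [(0.59, [319.0, 214.0], [589.0, -10.0])]
panel top [(0.71, [327.0, 198.0], [576.0, -16.0]), (0.58, [167.0, 184.0], [608.0, 524.0])]
panel side [(0.81, [320.0, 212.0], [574.0, -7.0])]
jig_joint top [(0.85, [328.0, 196.0], [579.0, -18.0])]
jig_joint side [(0.61, [322.0, 208.0], [576.0, -14.0])]
slat top [(0.85, [324.0, 209.0], [537.0, -8.0])]
slat side [(0.71, [332.0, 217.0], [532.0, -31.0]), (0.69, [418.0, 183.0], [621.0, -425.0]), (0.45, [226.0, 245.0], [507.0, 335.0])]
slat_end_l top [(0.79, [296.0, 200.0], [563.0, 88.0]), (0.69, [354.0, 201.0], [566.0, -108.0]), (0.61, [326.0, 199.0], 
[... 2146 characters left out ...]
.6, 'joint_positions': array([-1.34697252e+00,  3.41997825e-01,  1.52407743e+00, -2.71788868e-06,
        1.27540963e+00, -1.46031233e-01]), 'dq': array([ 2.16210575e-04, -9.83887737e-05,  1.62607752e-03,  1.96909887e-04,
       -8.24710028e-04,  6.72638117e-05]), 'tau': array([-1.47396627e-04, -4.31131732e+01, -2.44474518e+01,  7.19559006e-02,
        4.83109953e-02, -1.53019869e-05]), 'tool_pos': array([ 189.78774363, -489.52352374,  226.74952889]), 'tcp_rot': array([3.14148641e+00, 1.82547685e-05, 3.69855832e-01]), 'contact_force': array([ 0.11538339, -0.25050449, -0.12698584]), 'moment': array([-0.01584901,  0.03331821, -0.05739738]), 'finger_force': 0.0, 'grip_width': 91.78607367392252}
```

```bash
python3 - <<'E'
from h import *
a=cv2.imread('pics/top0.png')
cv2.imwrite('pics/top0c.png',cv2.resize(a[90:310,180:400],(600,600),interpolation=cv2.INTER_CUBIC))
E
```

```text
(no output)
```

View pics/top0c.png

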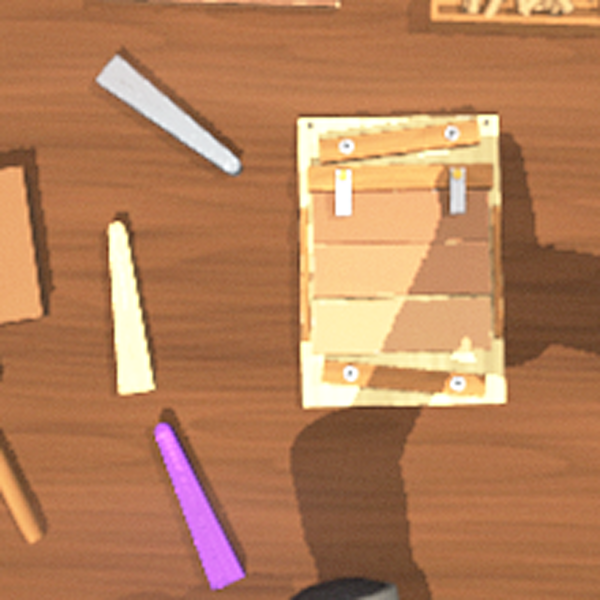

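View pics/side0.png

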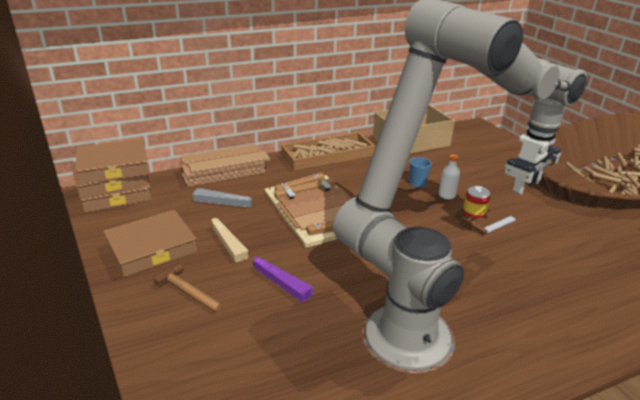

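The cream wedge lies left of the jig, with its nose up at pixel (223,172) and its head at (230,233). The purple and grey ones are decoys. The cleat beside the slat, at (327,229), sits closer to the slat at the +y (left) end. That makes it cleat_b, so the wide end is at -y. Next I'll measure more precisely.

```bash
cat >> h.py <<'E'
def tri(px):  # px: dict cam->pixel; midpoint of rays
    A=np.zeros((3,3));b=np.zeros(3)
    for c,p in px.items():
        o,d=ray(c,p); d=d/np.linalg.norm(d); M=np.eye(3)-np.outer(d,d); A+=M; b+=M@o
    return np.linalg.solve(A,b)
def near(cam,t,guess,n=1,r=15):
    g=proj(cam,guess); out=[]
    for _ in range(n):
        for q in pinpoint(cam,t):
            if np.linalg.norm(np.array(q['location'])-g)<r: out.append(q['location']);break
    return np.array(out)
E
python3 - <<'E'
from h import *
for i in range(3):
  capture('top');capture('side')
  for t,g in dict(wedge_grip=(475,305,15),wedge_nose=(652,342,15),jig_joint=(578,-16,30),jig=(595,-13,0),slat_end_l=(563,89,30),slat_end_r=(567,-108,30),cleat_b=(470,-20,18)).items():
    P={c:near(c,t,g) for c in('top','side')}
    print(t,[np.round(at(c,P[c][0],g[2])[:2],1).tolist() for c in P if len(P[c])], np.round(tri({c:P[c][0] for c in P}),1).tolist() if all(len(v) for v in P.values()) else '')
def rect(c,t,g,z):
    m=min(regions_of(c,t),key=lambda q:np.linalg.norm(np.array(q['location'])-proj(c,g)))['pixels']
    cs=max(cv2.findContours(m.astype(np.uint8),0,1)[0],key=cv2.contourArea)
    w=np.array([at(c,p[0],z)[:2] for p in cs],np.float32)
    r=cv2.minAreaRect(w); print(t,c,np.round(r[0],1),np.round(r[1],1),round(r[2],2),np.round(cv2.boxPoints(r)).tolist())
for t,g,z in(('wedge',(560,322,15),30),('jig',(610,-16,18),18),('slat',(535,-14,30),30),('panel',(640,-10,30),30),('cleat_b',(470,-18,42),42)): 
    for c in('top','side'): rect(c,t,g,z)
im=capture('top');cv2.imwrite('pics/j.png',cv2.resize(im[125:245,285:370,::-1],None,fx=5,fy=5,interpolation=cv2.INTER_CUBIC))
E
```

```text
wedge_grip [[479.0, 302.7], [468.5, 308.0]] [479.4, 304.9, 6.1]
wedge_nose [[658.5, 328.5], [641.4, 334.3]] [660.3, 331.0, 2.0]
jig_joint [[575.6, -18.3]] 
jig [[600.3, -10.3], [595.1, -7.3]] [600.8, -10.1, -4.2]
slat_end_l [[569.1, 85.1], [548.2, 90.8]] [569.7, 84.2, 14.9]
slat_end_r [[567.0, -113.1], [574.4, -124.0]] [564.9, -115.3, 37.7]
cleat_b [[462.9, -18.0], [475.0, -12.1]] [465.1, -13.1, 24.1]
wedge_grip [[479.7, 300.1], [473.5, 311.6]] [481.4, 305.6, 6.9]
wedge_nose [[662.7, 336.8], [650.4, 346.3]] [665.2, 341.5, 3.7]
jig_joint [[575.2, -16.0], [558.1, -5.0]] [577.0, -15.1, 15.9]
jig [[608.3, -3.6], [601.6, -21.7]] [604.0, -12.2, 1.6]
slat_end_l [[544.1, 93.0]] 
slat_end_r [[567.4, -116.1], [579.0, -119.3]] [567.3, -114.4, 38.0]
cleat_b [[468.7, -6.4], [480.0, -11.6]] [468.6, -6.1, 26.9]
wedge_grip [[473.3, 299.5], [480.5, 311.8]] [475.7, 306.0, 15.7]
wedge_nose [[661.1, 334.7], [642.3, 349.2]] [664.8, 341.8, -2.2]
jig_joint [[577.0, -22.3]] 
jig [[600.3, -11.6], [604.8, -18.6]] [598.9, -13.5, 5.0]
slat_end_l [[557.0, 86.1], [549.6, 95.9]] [558.8, 89.2, 22.2]
slat_end_r [[56
[... 497 characters left out ...]
 [418.0, -147.0], [794.0, -136.0], [786.0, 128.0]]
slat top [534.6 -17.4] [ 66.  221.7] 2.52 [[497.0, 92.0], [507.0, -130.0], [572.0, -127.0], [563.0, 95.0]]
slat side [525.8  11.2] [ 68.4 173.5] 3.83 [[486.0, 95.0], [497.0, -78.0], [566.0, -73.0], [554.0, 100.0]]
panel top [637.1 -11.8] [136.9 224.2] 2.52 [[564.0, 97.0], [574.0, -127.0], [710.0, -121.0], [701.0, 103.0]]
panel side [631.6  -8. ] [141.6 223.1] 3.01 [[555.0, 100.0], [567.0, -123.0], [708.0, -116.0], [696.0, 107.0]]
cleat_b top [469.3 -19.7] [197.2  30.7] 86.12 [[447.0, -117.0], [478.0, -119.0], [491.0, 78.0], [461.0, 80.0]]
cleat_b side [456.3  42.9] [89.2 56.4] 80.46 [[421.0, 4.0], [477.0, -6.0], [491.0, 82.0], [436.0, 92.0]]
```

View pics/j.png

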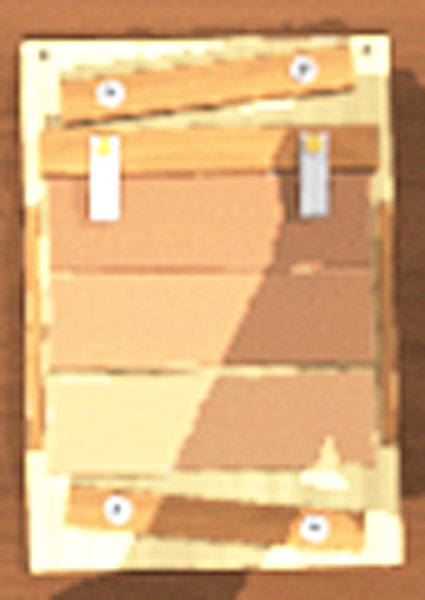

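The bed is seen end to end. The jig origin comes out near (598,-15) with yaw 2.5°. The near cleat measures 6.6° clockwise relative to the jig, so it is cleat_b with the wide end at -y (right). The wedge grip is near (477,306) with yaw about 8.9°. I'll move towards it now.

```bash
cat >> h.py <<'E'
def togo(x,y,z,yaw=None):  # units left to go in tool axes (at present orientation), turn in units about tool z
    from scipy.spatial.transform import Rotation as R
    o=get_obs(); r=R.from_euler('xyz',o['tcp_rot'])
    d=r.inv().apply(np.array([x,y,z])-o['tool_pos'])/30
    print('shift',np.round(d,2), 'pos',np.round(o['tool_pos'],1),'rpy',np.round(np.degrees(o['tcp_rot']),1),'F',np.round(o['contact_force'],1),'t',round(o['time'],2),'w',round(o['grip_width'],1))
    if yaw is not None: print('turn', np.round(np.degrees((r.inv()*R.from_euler('xyz',[np.pi,0,np.radians(yaw)])).as_rotvec())/4,2))
E
python3 -m pendant '[0,0,0,0,0,1,-1, 0,0,0,0,0,1,-1, 0,0,0,0,0,1,-1, 0.7,-0.88,0,0,0,0,-1, 0.7,-0.88,0,0,0,0,-1, 0.7,-0.88,0,0,0,0,-1, 0.7,-0.88,0,0,0,0,-1, 0.7,-0.88,0,0,0,0,-1, 0.7,-0.88,0,0,0,0,-1, 0.7,-0.88,0,0,0,0,-1, 0.7,-0.88,0,0,0,0,-1, 0.7,-0.88,0,0,0,0,-1]'
python3 -c "
from h import *
togo(477,306,60,8.9)"
```

```text
time: 5.75
tool_pos: [338.9, -223.6, 226.9]
tcp_rot: [3.141, -0.0, 0.16]
contact_force: [0.8, -0.1, 0.3]
grip_width: 92.1
finger_force: 0.0
shift [  7.36 -16.7    5.56] pos [ 338.9 -223.6  226.9] rpy [180.   -0.    9.2] F [ 0.8 -0.1  0.3] t 5.75 w 92.1
turn [ 0.01 -0.01  0.07]
```

```bash
python3 -m pendant '[0.45,-0.9,0,0,0,0,-1, 0.45,-0.9,0,0,0,0,-1, 0.45,-0.9,0,0,0,0,-1, 0.45,-0.9,0,0,0,0,-1, 0.45,-0.9,0,0,0,0,-1, 0.45,-0.9,0,0,0,0,-1, 0.45,-0.9,0,0,0,0,-1, 0.45,-0.9,0,0,0,0,-1, 0.45,-0.9,0,0,0,0,-1, 0.45,-0.9,0,0,0,0,-1, 0.45,-0.9,0,0,0,0,-1, 0.45,-0.9,0,0,0,0,-1]' >/dev/null
python3 -m pendant '[0.4,-0.9,0.6,0,0,0,-1, 0.4,-0.9,0.6,0,0,0,-1, 0.4,-0.9,0.6,0,0,0,-1, 0.3,-0.9,0.6,0,0,0,-1, 0.3,-0.9,0.6,0,0,0,-1, 0.2,-0.9,0.6,0,0,0,-1, 0,0,0,0,0,0,-1]'
python3 -c "
from h import *
togo(477,306,60,8.9)
for i in range(3):
  capture('top');capture('side')
  for t,g in dict(wedge_grip=(477,306,15),wedge_nose=(658,337,15)).items():
    print(t,[np.round(at(c,p,15)[:2],1).tolist() for c in('top','side') for p in near(c,t,g)])
im=capture('top');cv2.imwrite('pics/g1.png',cv2.resize(im[150:260,180:320,::-1],None,fx=5,fy=5,interpolation=cv2.INTER_CUBIC))
"
```

```text
time: 7.65
tool_pos: [478.5, 292.6, 116.0]
tcp_rot: [3.141, 0.004, 0.163]
contact_force: [0.0, -0.8, -0.5]
grip_width: 92.0
finger_force: 0.0
shift [ 0.03 -0.45  1.87] pos [478.5 292.6 116. ] rpy [180.    0.2   9.3] F [ 0.  -0.8 -0.5] t 7.65 w 92.0
turn [0.   0.06 0.11]
wedge_grip [[472.5, 312.8]]
wedge_nose [[665.8, 326.5], [631.5, 343.2]]
wedge_grip [[481.8, 305.5]]
wedge_nose [[664.0, 340.9], [650.4, 336.8]]
wedge_grip [[467.8, 315.6]]
wedge_nose [[657.0, 346.4], [641.9, 335.5]]
```

View pics/g1.png

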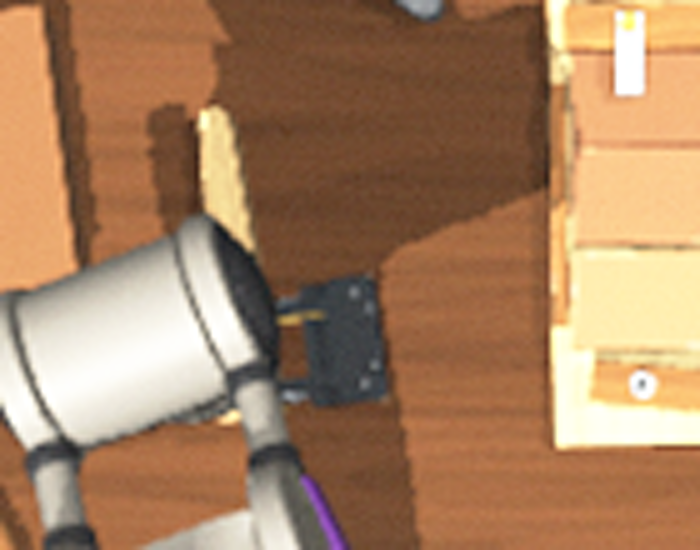

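The arm hides the grip end from above. The wedge lies along the expected line, with its nose at crop (215,110). I'll descend and grip.

```bash
python3 -m pendant '[0,-0.48,0,0,0,0.1,-1, 0,0,0.75,0,0,0,-1, 0,0,0.75,0,0,0,-1, 0,0,0.75,0,0,0,-1, 0,0,0.75,0,0,0,-1, 0,0,0.65,0,0,0,-1, 0,0,0,0,0,0,-1]'
python3 -m pendant '[0,0,0,0,0,0,1, 0,0,0,0,0,0,1, 0,0,0,0,0,0,1, 0,0,0,0,0,0,1, 0,0,0,0,0,0,1, 0,0,0,0,0,0,1, 0,0,0,0,0,0,1,0,0,0,0,0,0,1]'
```

```text
time: 9.3
tool_pos: [475.9, 303.8, 6.7]
tcp_rot: [3.14, 0.005, 0.153]
contact_force: [-0.7, -0.6, 0.2]
grip_width: 91.6
finger_force: 0.0
time: 10.1
tool_pos: [477.7, 304.8, 9.3]
tcp_rot: [-3.141, -0.0, 0.153]
contact_force: [0.0, 0.6, 1.1]
grip_width: 39.3
finger_force: 29.6
```

```bash
python3 -m pendant '[0,0,-0.6,0,0,0,1, 0,0,-0.8,0,0,0,1, 0,0,-0.8,0,0,0,1, 0,0,-0.8,0,0,0,1, 0,0,-0.8,0,0,0,1, 0,0,-0.8,0,0,0,1, -0.07,0.5,0,0,0,0,1, -0.13,0.93,0,0,0,0,1, -0.13,0.93,0,0,0,0,1, -0.13,0.93,0,0,0,0,1, -0.13,0.93,0,0,0,0,1, -0.13,0.93,0,0,0,0,1]'
python3 -m pendant '[-0.13,0.93,0,0,0,0,1, -0.13,0.93,0,0,0,0,1, -0.13,0.93,0,0,0,0,1, -0.13,0.93,0,0,0,0,1, -0.13,0.93,0,0,0,0,1, -0.13,0.93,0,0,0,0,1, -0.13,0.93,0,0,0,0,1, -0.13,0.93,0,0,0,0,1, -0.13,0.93,0,0,0,0,1, -0.13,0.93,0,0,0,0,1, -0.13,0.93,0,0,0,0,1, -0.13,0.93,0,0,0,0,1]' | head -2
python3 -m pendant '[-0.13,0.93,0,0,0,0,1, -0.07,0.5,0,0,0,0,1, 0,0,0,0,0,-0.7,1, 0,0,0,0,0,-1,1, 0,0,0,0,0,-1,1, 0,0,0,0,0,-1,1, 0,0,0,0,0,-1,1, 0,0,0,0,0,-1,1, 0,0,0,0,0,-1,1, 0,0,0,0,0,-1,1, 0,0,0,0,0,-1,1, 0,0,0,0,0,-1,1]'
python3 -m pendant '[0,0,0,0,0,-1,1, 0,0,0,0,0,-1,1, 0,0,0,0,0,-1,1, 0,0,0,0,0,-1,1, 0,0,0,0,0,-1,1, 0,0,0,0,0,-1,1, 0,0,0,0,0,-1,1, 0,0,0,0,0,-1,1, 0,0,0,0,0,-1,1, 0,0,0,0,0,-1,1, 0,0,0,0,0,-0.4,1, 0,0,0,0,0,0,1]'
python3 -c "
from h import *
togo(484,-260,80,89.3)
for i in range(4):
  capture('top');capture('side')
  z=get_obs()['tool_pos'][2]-9+15
  for t,g in dict(wedge_grip=(484,-260,z),wedge_nose=(484,-80,z)).items():
    print(t,[(c,np.round(at(c,p,z)[:2],1).tolist()) for c in('top','side') for p in near(c,t,g)])
cv2.imwrite('pics/t2.png',cv2.resize(capture('top')[150:270,270:430,::-1],None,fx=5,fy=5,interpolation=cv2.INTER_CUBIC))
cv2.imwrite('pics/s2.png',cv2.resize(capture('side')[120:280,270:480,::-1],None,fx=3.5,fy=3.5,interpolation=cv2.INTER_CUBIC))
"
```

```text
time: 11.3
tool_pos: [478.7, 146.6, 145.8]
tcp_rot: [3.141, 0.003, 0.153]
contact_force: [1.1, -0.3, -1.7]
grip_width: 39.4
finger_force: 29.6
time: 12.5
tool_pos: [483.2, -190.7, 145.7]
time: 13.7
tool_pos: [484.6, -232.2, 146.2]
tcp_rot: [-3.14, 0.0, 0.834]
contact_force: [-0.2, 0.9, -1.9]
grip_width: 39.2
finger_force: 29.6
time: 14.9
tool_pos: [485.0, -232.4, 146.6]
tcp_rot: [-3.141, -0.001, 1.556]
contact_force: [-0.1, -0.7, -1.2]
grip_width: 38.9
finger_force: 29.6
shift [-0.92 -0.02  2.22] pos [ 485.  -232.4  146.6] rpy [-179.9   -0.    89.2] F [-0.1 -0.7 -1.2] t 14.9 w 38.9
turn [-0.01 -0.01 -0.03]
wedge_grip [('top', [475.1, -241.6]), ('side', [498.2, -235.8])]
wedge_nose [('top', [487.8, -53.1])]
wedge_grip [('top', [487.1, -242.3]), ('side', [491.4, -242.8])]
wedge_nose [('top', [485.9, -53.8])]
wedge_grip [('top', [484.5, -238.6]), ('side', [500.1, -248.0])]
wedge_nose [('top', [481.6, -65.9])]
wedge_grip [('top', [480.0, -231.9]), ('side', [480.9, -233.2])]
wedge_nose [('top', [495.7, -51.7])]
```

View pics/t2.png

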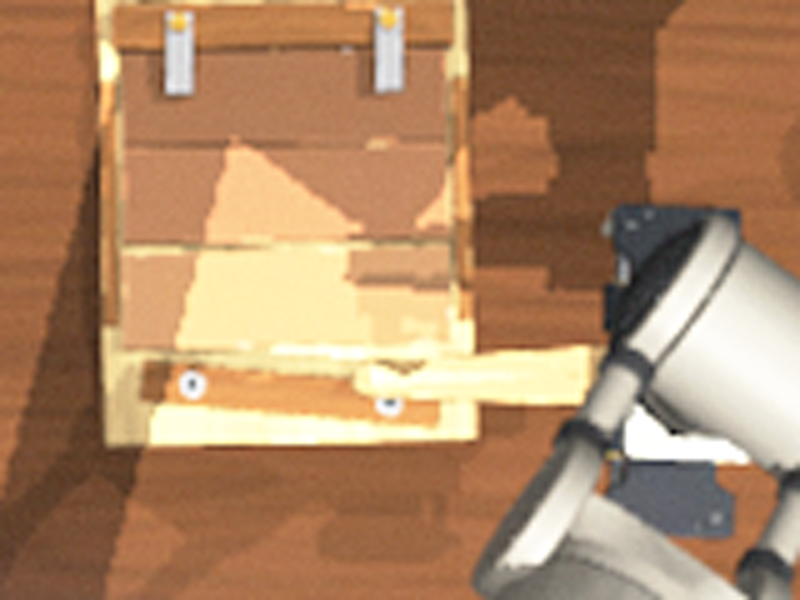

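View pics/s2.png

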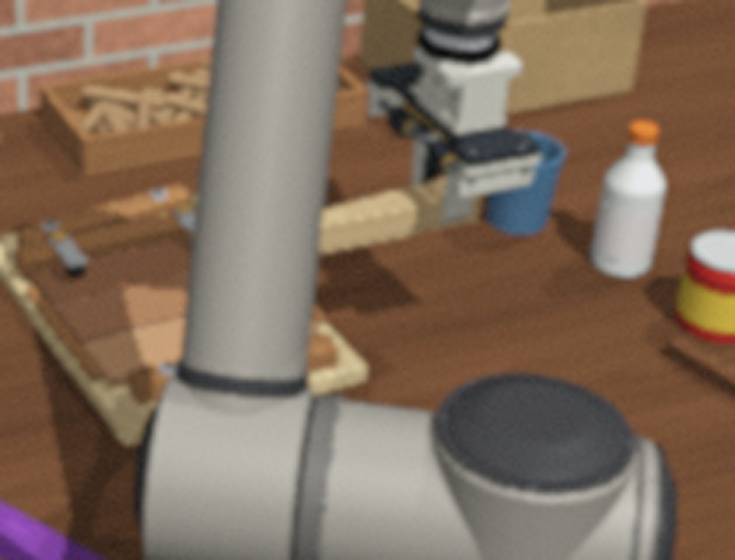

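The top view shows the wedge held straight and level, with its nose at crop (362,380), over the wide (right) end of the gap and pointing +y. I'll back off beyond the bed and go down.

```bash
python3 -m pendant '[-0.7,0.04,0,0,0,0,1, -0.7,0.04,0,0,0,0,1, -0.7,0.04,0,0,0,0,1, -0.75,0.04,0,0,0,0,1, -0.74,0.03,0,0,0,0,1, 0,0,0.7,0,0,0,1, 0,0,0.8,0,0,0,1, 0,0,0.8,0,0,0,1, 0,0,0.8,0,0,0,1, 0,0,0.5,0,0,0,1, 0,0,0.25,0,0,0,1, 0,0,0,0,0,0,1]'
cat > m.py <<'E'
from h import *
import sys
J=np.array([598.2,-15.3]);a=np.radians(2.5);Rm=np.array([[np.cos(a),-np.sin(a)],[np.sin(a),np.cos(a)]])
o=get_obs();ps=[]
z=o['tool_pos'][2]+7; ny=o['tool_pos'][:2]+180*np.array([np.cos(o['tcp_rot'][2]),np.sin(o['tcp_rot'][2])])
print('tcp jig',Rm.T@(o['tool_pos'][:2]-J),'nose jig by arm',Rm.T@(ny-J),'yaw',np.degrees(o['tcp_rot'][2]))
D={}
for i in range(3):
  for c in('top','side'):
    capture(c)
    for t,g in dict(wedge_grip=[*o['tool_pos'][:2],z],wedge_nose=[*ny,z],slat_end_l=(565,87,30),slat_end_r=(570,-113,30)).items():
      for p in near(c,t,g): D.setdefault((t,c),[]).append(Rm.T@(at(c,p,g[2])[:2]-J))
for k,v in D.items(): print(k,len(v),np.round(np.median(v,0),1))
E
python3 m.py
```

```text
time: 17.4
tool_pos: [489.2, -340.1, 30.8]
tcp_rot: [-3.14, -0.001, 1.557]
contact_force: [-0.2, 0.1, -1.1]
grip_width: 39.2
finger_force: 29.6
tcp jig [-123.07378873 -319.73852834] nose jig by arm [-112.67331323 -140.03925146] yaw 89.1875809526989
('wedge_grip', 'top') 2 [-121.9 -333.9]
('wedge_nose', 'top') 3 [-113.4 -147.8]
('slat_end_l', 'top') 3 [-23.7 105.2]
('slat_end_r', 'top') 3 [-35.5 -94.6]
('wedge_grip', 'side') 3 [-113.1 -329.6]
('wedge_nose', 'side') 3 [-138.8 -133.2]
('slat_end_l', 'side') 3 [-47.8 108.1]
```

```bash
python3 -m pendant '[0.5,0.01,0,0,0,0,1, 0.5,0.01,0,0,0,0,1, 0.5,0.01,0,0,0,0,1, 0,0,0.05,0,0,0,1,0,0,0,0,0,0,1]'
python3 m.py; python3 -c "
from h import *
cv2.imwrite('pics/t3.png',cv2.resize(capture('top')[190:260,290:400,::-1],None,fx=7,fy=7,interpolation=cv2.INTER_CUBIC))"
```

```text
time: 19.4
tool_pos: [491.4, -294.7, 30.3]
tcp_rot: [-3.142, 0.0, 1.558]
contact_force: [-0.5, 0.2, -1.4]
grip_width: 39.6
finger_force: 29.7
tcp jig [-118.8991768  -274.48641818] nose jig by arm [-108.78124172  -94.77101153] yaw 89.2776628053568
('wedge_grip', 'top') 3 [-124.9 -286.3]
('wedge_nose', 'top') 3 [-104.7 -102.7]
('slat_end_l', 'top') 3 [-28.1 102.3]
('slat_end_r', 'top') 3 [-36.1 -94.1]
('wedge_grip', 'side') 3 [-113.7 -273.9]
('wedge_nose', 'side') 3 [-120.6  -93.2]
('slat_end_l', 'side') 3 [-44.8 116.5]
```

View pics/t3.png

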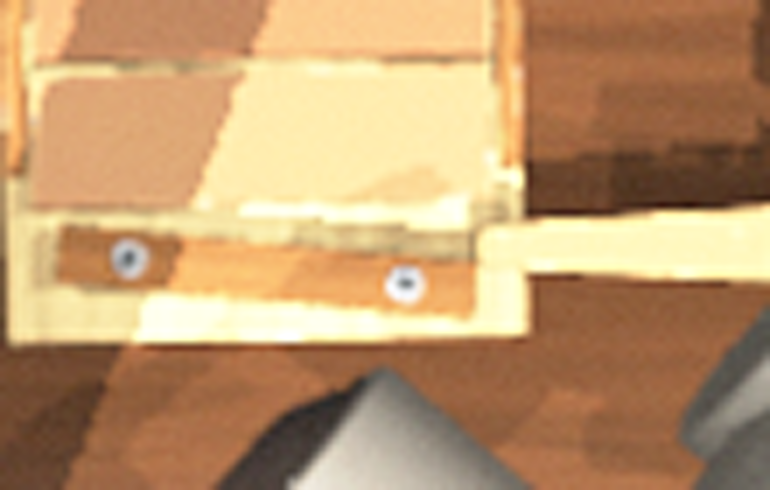

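The nose is at crop (478,246), right at the cleat's end and seemingly a bit low, i.e. towards the cleat. The gap there spans rows ~200–262. I'll quantify the offset.

```bash
python3 - <<'E'
from h import *
J=np.array([598.2,-15.3]);a=np.radians(2.5);Rm=np.array([[np.cos(a),-np.sin(a)],[np.sin(a),np.cos(a)]])
f=lambda n,c,r,z:print(n,np.round(Rm.T@(at('top',[290+(c+.5)/7-.5,190+(r+.5)/7-.5],z)[:2]-J),1))
f('nose',480,247,52);f('cleat top corner',475,262,42);f('cleat far corner',65,228,42);f('slat edge r',465,198,30);f('slat edge l',35,205,30);f('joint r',490,67,30);f('bed corner',528,335,18);f('bed corner l',12,343,18);f('slat joint l', 45,78,30)
im=capture('top').astype(int)
for c in (352,356,360,362,364,368): print(c,[tuple(v) for v in im[214:234,c]] if c in(356,362) else im[214:234,c].sum(1).tolist())
E
```

```text
nose [-116.8 -100.2]
cleat top corner [-123.6  -98.6]
cleat far corner [-104.    95.1]
slat edge r [-92.7 -95.7]
slat edge l [-92.4 109.6]
joint r [ -30.1 -109.2]
bed corner [-158.5 -125.4]
bed corner l [-157.8  122.1]
slat joint l [-31.7 104. ]
352 [649, 642, 619, 616, 680, 733, 735, 741, 708, 553, 565, 579, 484, 404, 485, 485, 503, 516, 524, 534]
356 [(np.int64(255), np.int64(238), np.int64(176)), (np.int64(255), np.int64(237), np.int64(174)), (np.int64(255), np.int64(239), np.int64(179)), (np.int64(255), np.int64(246), np.int64(198)), (np.int64(255), np.int64(252), np.int64(217)), (np.int64(254), np.int64(254), np.int64(208)), (np.int64(255), np.int64(255), np.int64(211)), (np.int64(255), np.int64(254), np.int64(203)), (np.int64(250), np.int64(233), np.int64(165)), (np.int64(219), np.int64(189), np.int64(131)), (np.int64(213), np.int64(183), np.int64(130)), (np.int64(216), np.int64(187), np.int64(132)), (np.int64(206), np.int64(178), np.int64(127)), (np.int64(213), np.int64(155), np.int64(103)), (np.int64(235), np.int64(163), np.int64(96)), (np.int64(231), np.int64(159), np.int64(
[... 752 characters left out ...]
54), np.int64(207)), (np.int64(255), np.int64(255), np.int64(224)), (np.int64(255), np.int64(254), np.int64(219)), (np.int64(255), np.int64(253), np.int64(211)), (np.int64(255), np.int64(253), np.int64(209)), (np.int64(255), np.int64(250), np.int64(201)), (np.int64(255), np.int64(253), np.int64(217)), (np.int64(255), np.int64(253), np.int64(214)), (np.int64(255), np.int64(253), np.int64(219)), (np.int64(255), np.int64(254), np.int64(219)), (np.int64(255), np.int64(253), np.int64(215))]
364 [600, 675, 622, 485, 493, 489, 477, 518, 654, 715, 726, 713, 708, 696, 664, 651, 682, 687, 689, 701]
368 [216, 208, 215, 207, 231, 223, 159, 632, 714, 713, 724, 725, 721, 731, 694, 266, 295, 293, 293, 296]
```

```bash
python3 -m pendant '[0,0.12,0.05,0,0,0,1, 0.25,0.0,0,0,0,0,1, 0.25,0.0,0,0,0,0,1,0,0,0,0,0,0,1]'; python3 -m pendant '[0.25,0.01,0.04,0,0,0,1,0.2,0.01,0,0,0,0,1,0,0,0,0,0,0,1]'
python3 -c "
from h import *
cv2.imwrite('pics/t4.png',cv2.resize(capture('top')[190:260,290:400,::-1],None,fx=7,fy=7,interpolation=cv2.INTER_CUBIC))"
```

```text
time: 21.4
tool_pos: [494.8, -279.0, 28.6]
tcp_rot: [-3.141, -0.001, 1.558]
contact_force: [-0.6, 0.1, -0.8]
grip_width: 39.3
finger_force: 29.7
time: 21.7
tool_pos: [495.7, -266.0, 27.5]
tcp_rot: [-3.141, -0.0, 1.557]
contact_force: [-0.6, -0.5, -1.2]
grip_width: 39.1
finger_force: 29.7
```

View pics/t4.png

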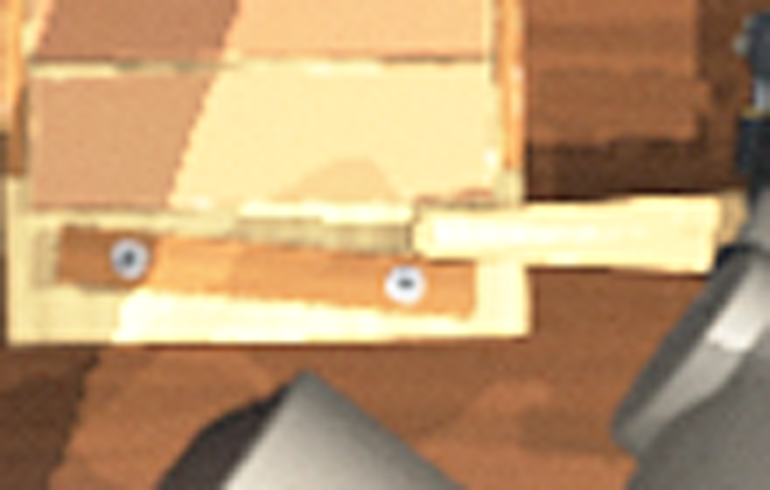

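The nose is inside the gap, at crop (413,233) between the slat edge (~205) and the cleat (~256). I'll settle it on the bed and advance, watching the forces.

```bash
python3 -m pendant '[0,0,0.05,0,0,0,1,0,0,0,0,0,0,1]'|sed -n '2,4p'; python3 -m pendant '[0.3,0.01,0.02,0,0,0,1,0.3,0.01,0,0,0,0,1,0.3,0.01,0,0,0,0,1,0,0,0,0,0,0,1]'|sed -n '1,5p';python3 -m pendant '[0.2,0,0,0,0,0,1,0.2,0,0,0,0,0,1,0,0,0,0,0,0,1]'|sed -n '1,5p'
```

```text
tool_pos: [495.7, -267.1, 26.0]
tcp_rot: [-3.142, -0.0, 1.556]
contact_force: [-0.1, 1.5, 0.8]
time: 22.35
tool_pos: [497.1, -238.3, 25.6]
tcp_rot: [-3.141, -0.001, 1.558]
contact_force: [-0.1, 2.1, 1.6]
grip_width: 39.4
time: 22.65
tool_pos: [497.2, -227.1, 25.5]
tcp_rot: [-3.142, -0.001, 1.557]
contact_force: [0.2, 0.8, 1.2]
grip_width: 39.3
```

```bash
python3 -m pendant '[0.2,0.0,0,0,0,0,1,0.2,0,0,0,0,0,1,0.2,0,0,0,0,0,1,0,0,0,0,0,0,1]'|sed -n '2,5p'; python3 -m pendant '[0.1,0,0,0,0,0,1,0.1,0,0,0,0,0,1,0.1,0,0,0,0,0,1,0,0,0,0,0,0,1]'|sed -n '1,5p';python3 -m pendant '[0.1,0,0,0,0,0,1,0.1,0,0,0,0,0,1,0.1,0,0,0,0,0,1,0,0,0,0,0,0,1]'|sed -n '1,5p'
```

```text
tool_pos: [497.8, -209.2, 25.6]
tcp_rot: [3.141, -0.0, 1.557]
contact_force: [1.7, 0.3, 3.3]
grip_width: 39.0
time: 23.45
tool_pos: [498.0, -201.0, 25.7]
tcp_rot: [3.141, 0.0, 1.556]
contact_force: [2.2, -3.5, 5.3]
grip_width: 39.2
time: 23.85
tool_pos: [498.1, -192.0, 25.8]
tcp_rot: [3.141, 0.001, 1.556]
contact_force: [1.4, -3.8, 6.3]
grip_width: 39.3
```

```bash
python3 -m pendant '[0.1,0.01,-0.01,0,0,0,1,0.1,0.01,0,0,0,0,1,0.1,0,0,0,0,0,1,0,0,0,0,0,0,1]'|sed -n '2,5p'; python3 -m pendant '[0.1,0.01,0,0,0,0,1,0.1,0.01,0,0,0,0,1,0,0,0,0,0,0,1]'|sed -n '1,5p';python3 m.py; python3 -c "
from h import *
cv2.imwrite('pics/t5.png',cv2.resize(capture('top')[190:260,290:400,::-1],None,fx=7,fy=7,interpolation=cv2.INTER_CUBIC))"
```

```text
tool_pos: [497.9, -184.6, 26.2]
tcp_rot: [-3.141, 0.003, 1.557]
contact_force: [-3.9, -10.8, 7.3]
grip_width: 39.0
time: 24.55
tool_pos: [497.5, -180.5, 26.4]
tcp_rot: [-3.139, 0.005, 1.558]
contact_force: [-10.3, -19.9, 11.1]
grip_width: 39.0
tcp jig [-107.7877402  -160.67181151] nose jig by arm [-97.6613851   19.04312091] yaw 89.27497838136017
('wedge_nose', 'top') 2 [-99.2   5.4]
('slat_end_l', 'top') 2 [-26.7 100.4]
('wedge_grip', 'side') 3 [-100.7 -167.9]
('slat_end_l', 'side') 3 [-38.3 112.2]
('slat_end_r', 'top') 2 [-26.9 -97.2]
```

View pics/t5.png

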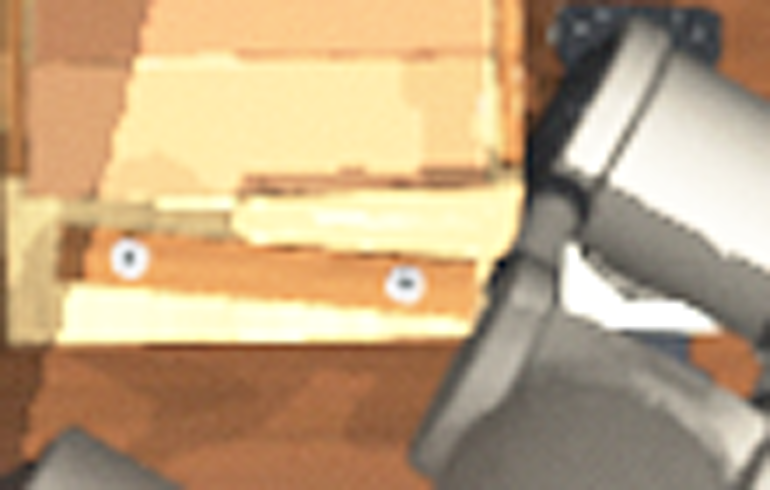

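The slat has moved and the joint looks closed, but the wedge is riding on the slat side (Fx -10) with space left at the cleat. I'll shift towards the cleat and carry on parallel to the slat.

```bash
python3 -m pendant '[0,-0.1,-0.03,0,0,0,1,0,0,0,0,0,0,1]'|sed -n '2,4p'; python3 -m pendant '[0.1,-0.01,-0.01,0,0,0,1,0.1,-0.01,0,0,0,0,1,0,0,0,0,0,0,1]'|sed -n '1,5p'
```

```text
tool_pos: [496.2, -177.5, 26.7]
tcp_rot: [3.141, 0.0, 1.555]
contact_force: [1.4, -3.9, 4.0]
time: 26.6
tool_pos: [495.9, -170.8, 26.9]
tcp_rot: [3.141, 0.0, 1.557]
contact_force: [1.8, -4.9, 2.5]
grip_width: 39.4
```

```bash
python3 -m pendant '[0.1,-0.005,0.01,0,0,0,1,0.1,-0.005,0,0,0,0,1,0,0,0,0,0,0,1]'|sed -n '2,4p'; python3 -m pendant '[0.1,-0.005,0,0,0,0,1,0,0,0,0,0,0,1]'|sed -n '2,4p'; python3 -m pendant '[0.1,-0.005,0,0,0,0,1,0,0,0,0,0,0,1]'|sed -n '2,4p'
```

```text
tool_pos: [495.4, -165.8, 26.9]
tcp_rot: [3.142, 0.002, 1.557]
contact_force: [-2.4, -10.1, 5.9]
tool_pos: [495.1, -163.0, 27.0]
tcp_rot: [-3.141, 0.002, 1.557]
contact_force: [-2.2, -10.7, 6.0]
tool_pos: [494.8, -160.1, 27.0]
tcp_rot: [-3.141, 0.002, 1.558]
contact_force: [-2.9, -10.9, 6.9]
```

```bash
for i in 1; do :; done; python3 -m pendant '[0.1,-0.015,0,0,0,0,1,0,0,0,0,0,0,1]'|sed -n '2,4p'; python3 -m pendant '[0.1,-0.015,0,0,0,0,1,0,0,0,0,0,0,1]'|sed -n '2,4p';python3 -m pendant '[0.1,-0.01,0,0,0,0,1,0,0,0,0,0,0,1]'|sed -n '2,4p'
```

```text
tool_pos: [494.6, -157.2, 27.1]
tcp_rot: [-3.141, 0.003, 1.557]
contact_force: [-3.3, -11.8, 8.1]
tool_pos: [494.5, -155.8, 27.1]
tcp_rot: [3.141, 0.005, 1.559]
contact_force: [-2.2, -18.5, 4.4]
tool_pos: [494.5, -155.3, 27.1]
tcp_rot: [3.14, 0.009, 1.56]
contact_force: [-4.7, -29.9, 1.9]
```

It has seated at y ≈ -155, as predicted, with a steep force rise to 30 N. Now a hold and a check.

```bash
python3 -m pendant '[-0.02,0,0,0,0,0,1,0,0,0,0,0,0,1,0,0,0,0,0,0,1,0,0,0,0,0,0,1]'; python3 m.py; python3 -c "
from h import *
cv2.imwrite('pics/t6.png',cv2.resize(capture('top')[160:260,290:400,::-1],None,fx=6,fy=6,interpolation=cv2.INTER_CUBIC))"
```

```text
time: 28.3
tool_pos: [494.5, -155.3, 27.2]
tcp_rot: [3.14, 0.008, 1.559]
contact_force: [-3.8, -27.3, 2.7]
grip_width: 39.1
finger_force: 29.2
tcp jig [-109.69079628 -135.3874999 ] nose jig by arm [-99.73341195  44.33687378] yaw 89.32884734436387
('wedge_nose', 'top') 2 [-96.4  42. ]
('slat_end_l', 'top') 3 [-15.9 105.8]
('slat_end_r', 'top') 3 [-28.4 -95.9]
('wedge_grip', 'side') 3 [-109.2 -139.3]
('slat_end_l', 'side') 3 [-33.3 112.1]
```

View pics/t6.png

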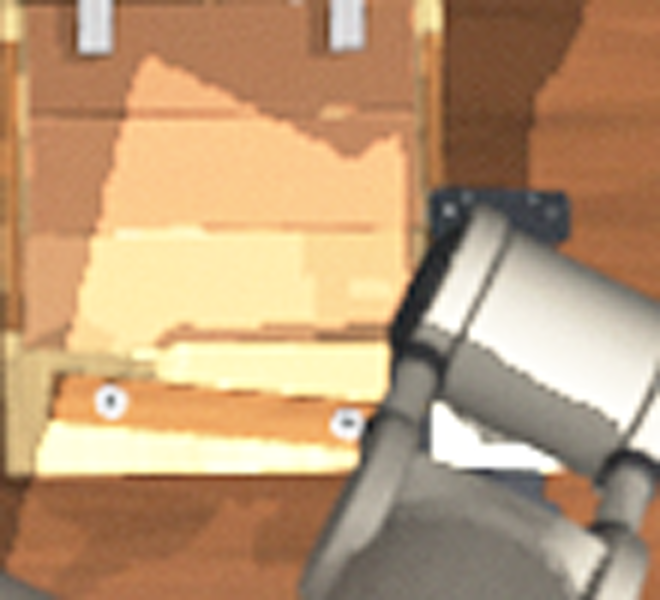

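The joint line (crop row ~232) is closed across its whole width. The wedge lies flush between slat and cleat with its nose at crop (160,362), and arm pose and force confirm it is seated. I'm handing it in.

```bash
python3 -c "
from plant import *
print(close_job())"
```

```text
the job is handed in; nothing more can be done
None
```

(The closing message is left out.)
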